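# Clear and close the bench air sampler for its leak test

## Robot

A 6-joint arm with a two-finger parallel gripper is mounted at the origin on the work surface. World frame = base frame: x ahead of the robot, y to its left, z up, the work surface at z = 0. Lengths are in mm, angles in rad, forces in N, time in s.
With the tool pointing down it reaches from about 275 to 725 mm from the base axis. Payload 5.6 kg.
Tool frame: the origin (TCP) lies where the fingers leave the gripper's body, on its centre line; the fingertips stand 73 mm ahead of it and the grasp point (between the pads) lies 54 mm ahead of it; z points along the fingers, y is the direction in which the jaws open and shut (so a half turn about z gives the same grasp; the last joint's range is limited). The gripper opens to 85 mm and grips with 20 to 120 N. Pads are 22 mm wide; open, the fingers measure 114 mm over their backs; the gripper's body (76 mm by 85 mm) begins 54 mm behind the grasp point. The pads swing forward as they close: fully open they stand 13 mm farther back than shut.
Start: joints at [-0.985, 0.255, 0.108, 0, -1.424, -0.285], TCP at [162.976, -525.292, 303.883] pointing down, gripper open.
Joint ranges: [-2.95, 2.95], [-1.21, 1.97], [-1.09, 1.5], [-2.87, 1.71], [-2.94, -0.07], [-3.05, 3.05]. Speed limits (rad/s): [2.57, 2.57, 3.14, 3.14, 3.14, 3.14].

## Interface

Orientations are given as a rotation vector (axis times angle).
In Python, from bench import get_obs, camera, camera_params, close_job, recognise, spot_point gives the robot as it stands.
- The arm moves only by the shell command python3 -m handwheel 'ROWS' [FORCE]. ROWS is JSON, a list of rows, each an object with "translation": the shift along the tool's x, y, z in cm, a list of three; "spin": the turn about the tool's z in degrees; "claw": the opening, from 0 (shut) to 1 (fully open). In form: [{"translation": [x, y, z], "spin": spin, "claw": claw}, ...]. A call has 1 to 12 rows; each row shifts and turns the commanded pose from where the row before left it, along the tool's axes as they then stand; what a row does not reach is not made up. A row lasts 1/10 s, in which the tool goes at most 50 mm and 8.59 degrees, less where a joint would pass 70% of its speed; a pose out of reach is approached as far as the arm can. A call is refused whole if a number of a shift passes 5 or a number of a turn 8.59, either way. A call with a gripper value outside its range is refused whole. The fingers move at their own pace and stop on an object; FORCE is the grip in N (left out, the last holds). Time passes only in rows, so rows that do not move let the fingers close. It gives the time, the measured TCP pose, the force and the opening at its end, in the units of the state.
- get_obs(): the state, without advancing time (a new reading comes with each control period).
- camera(name): name is "scene" or "top" or "wrist"; returns (picture, depth): 420x560x3 uint8, red, green, blue; 420x560 float32, mm along the optical axis (not along the pixel's ray), 0 where there is no reading.
- camera_params(name): a dict with "camera_matrix" (3x3 intrinsics, pixels), "k1" (the pictures are not rectified: a ray, as slopes to the right and down, at radius r is drawn at 1 + k1 r^2 times it, then the intrinsics apply), "rvec" (rotation vector, rad) and "tvec" (3), from world to camera coordinates, as OpenCV has them. Camera axes: x right, y down, z forward; pixel columns grow to the right and rows downward; lengths in mm; the calibration is good to about 2 mm. A picture is of the moment at which its call begins: read the wrist's pose just before it. camera_params takes no time and is no camera call; for the wrist camera it gives the pose at the moment of the call.
- close_job(): hands the job in, once; it reports no verdict.
Trained networks look in the newest picture that a camera, given by its name, has taken for a name from the list of things; names that differ only in an ending like _2 or _b are one class to them, and where a whole thing is asked for, a point or a joint stands for the part that bears it (a point fixed in the world has none). Each returns a list of dicts, best first, with "conf" (0 to 1); they miss things now and then, are a little off and sometimes report something else, mostly with a low value. They report only what shows in the picture. A call takes as long as a camera call. They do not tell look-alikes from the thing itself.
- recognise(camera, target): "centre" ([x, y, z] in mm, in world coordinates, good to about 4 mm: the middle of the surface that is visible of it).
- spot_point(camera, target): "centre" ([x, y, z] in mm, in world coordinates, good to about 4 mm: a listed point, or the origin of a listed thing).
The state is a dict: "clock": time; "joints": joint angles; "joint_vel": joint speeds; "effort": joint torques, N m; "tcp_pos": TCP position; "tcp_rot": TCP orientation; "wrist_force": force on the tool from outside, world axes, zero at the start; "torque": the same for the moment, N m; "grip_width": finger opening in mm.
Only numpy, scipy, OpenCV 4.12 (cv2) and the standard library are available. Lean on these libraries where they do the work, as an engineer would, in place of code of your own. Each camera call takes 0.05 s, during which the arm holds its last target.

## Task

Get the air sampler on the clean bench ready for its leak test: push its orange ejector key right down so that the used culture dish pops up out of its nest, then set that dish down gently and flat in the white collecting tray beside the dish already there, keeping it level on the way. Then fit the blue sampling head over the sampler's two dowels and press it fully down, against the spring of the black seal ring, until it lies flush on the deck. Finish while still holding the head pressed down like that (do not let go of it), and leave the other dish, the jars, the culture box, the flask and the disinfectant bottle where they stand.

Things in the scene. Friction and masses are not known exactly. Their poses are not given: they have to be found in the camera images.
- sampler: the bench air sampler, fixed: white housing with an aluminium deck 58 mm above the bench. Origin on the bench under the centre of the round dish nest (a pocket 52 mm wide, 13 mm deep in the deck); z up; -x points to its lower front console (x = -51 to -107 mm, top 34 mm above the bench). Deck x = -55 to 55 mm, y = -59 to 59 mm. Brass dowels at y = +44 and -44 mm
- deck (a point): the centre of the nest at deck height, axes as the sampler's. With the head fully home the centre of the head's underside lies here
- dowel_p (a point): top of the round-nosed brass dowel (8 mm thick) at the sampler's x = 0, y = +44 mm, 22 mm above the deck
- dowel_n (a point): top of the like dowel at y = -44 mm
- key_top (a point): centre of the top face (24 x 32 mm) of the orange ejector key on the front console, 80 mm from the nest's centre towards the sampler's -x; 53 mm above the bench when up, 40 mm when fully down. It goes straight down
- eject_key (a joint): travel of the ejector key in m: 0 up, 0.013 fully down. Return spring 3 N at the top, 6 N at the bottom, 2 to 3 N more with the dish. It lifts a pin in the nest's floor as far as the key goes down; past about 12 mm sprung catches snap in under the dish and keep it raised when the key is let go
- seal_ring (a joint): travel of the black sprung seal ring (58 to 68 mm across, around the nest) in m: 0 up, its top 4 mm proud of the deck; 0.004 pressed flush with the deck. Its spring gives 5 N at 0 and 10 N at 0.004: the head's own weight does not press it down, and it lifts the head again when the push ends
- dish: the used culture dish: closed, round, clear with amber agar, 50 mm wide, 15 mm high, 28 to 49 g. Origin at the centre of its underside, z up. It starts in the nest with its top 2 mm above the deck (below the seal ring's top, so it cannot be gripped); raised by the ejector its top stands about 14 mm above the deck, 10 mm above the seal ring
- tray: the white collecting tray, fixed, 210 mm (its x) by 140 mm (its y); floor 4 mm thick, lip 8 mm above the bench. Origin on the bench under its centre. The other dish lies towards its +x end; the half towards its -x end is free
- dish2: another closed culture dish, same size and look, in the tray's +x half, 40 to 57 mm from the tray's centre; not to be moved
- head: the sampling head, 200 to 310 g, loose, flat on a 4 mm black mat. Blue round flange 68 mm across, 10 mm thick, with square lugs to y = +57 and -57 mm, each with a 10 mm through hole at y = +44 and -44 mm; in its middle an upright aluminium neck 28 mm wide in x (flat faces to grip), 36 mm in y, 10 to 56 mm above the underside. Origin: centre of the underside, z up. Fits either way round
- jar_a: a loose glass culture jar with green plantlets, 72 mm wide, 85 mm high, just beyond the sampler, further right; origin under its centre; not to be moved
- jar_b: a jar like it, at the left of the bench; not to be moved
- jar_c: a jar like it, beyond the sampler, further left; not to be moved
- culture_box: a clear plastic culture box with plantlets, 85 x 105 x 50 mm, loose, at the right near the robot; origin under its centre; not to be moved
- flask: a conical glass flask, 80 mm wide, 120 mm high, loose, beyond the sampler, further right; origin under its centre; not to be moved
- spray: a white disinfectant bottle with a blue cap, 60 mm wide, 170 mm high, loose, at the right; origin under its centre; not to be moved
Mind the look-alikes: they are no part of the job. Leave any red or turquoise look-alike of the dish alone.

How it is judged (in metres and radians):
On the way, in this order (a step that is already met when the one before it is completed fails the run):
1. the ejector key is pushed down and the dish stands raised in its nest (value of joint eject_key above 0.0105 m and z of dish in the frame of deck above -0.0035 m and horizontal distance between dish and deck below 0.006 m), for 0.1 s.
2. the dish lies flat and let go in the collecting tray (x of dish in the frame of tray between -0.077 and 0.077 m and y of dish in the frame of tray between -0.042 and 0.042 m and z of dish in the frame of tray below 0.007 m and angle between dish's own z axis and vertical below 0.08 rad and linear speed of dish below 0.02 m/s and contact force between each of the fingers, the arm and dish below 0.05 N), for 0.3 s.
At the end, for the whole second after the job is handed in: The dish lies flat inside the tray, let go and at rest. The head sits on both dowels (within 3 mm and 0.06 rad, tilt under 0.05 rad), its underside within 1.2 mm of the deck, the seal ring pressed down at least 3 of its 4 mm, at rest, the robot still bearing on the head with over 2 N (all of step 2 and horizontal distance between head and deck below 0.003 m and angle between the y axis of head and the y axis of sampler, either way round below 0.06 rad and angle between head's own z axis and vertical below 0.05 rad and z of head in the frame of deck below 0.0012 m and value of joint seal_ring above 0.003 m and linear speed of head below 0.01 m/s and contact force between any of the fingers, the arm and head above 2 N); the arm keeps its last pose, push and grip.
It fails at once if the dish is dropped or thrown: it moves faster than 0.6 m/s (a fall of about 2 cm) with neither fingers nor arm on it (linear speed of dish above 0.6 m/s and contact force between each of the fingers, the arm and dish below 0.01 N).
It fails at once if the dish is tipped by more than 35 degrees (angle between dish's own z axis and vertical above 0.61 rad).
It fails at once if the other dish, a jar, the culture box, the flask or the disinfectant bottle is shifted by more than 20 to 25 mm (distance of dish2 from where it was at the start of the episode above 0.02 m or distance of any of jar_a, jar_b, jar_c, culture_box, flask, spray from where it was at the start of the episode above 0.025 m).
It also fails if it takes over 67 s, if anything falls off the work surface, if the arm or the gripper's body presses on something with over 40 N, if the wrist force passes 120 N, or if a joint passes its speed limit or range.

## Working session

There is one attempt and no reset: what is moved stays moved. The work goes in short steps, Python scripts to look and compute and a shell command to move; the robot and the scene stay as the last step left them, time stands still between calls to the robot, and variables do not carry over. Pictures are saved under pics/ and viewed, and the job is handed in when it is done.

```bash
ls; mkdir -p pics; cat > h.py <<'E'
import numpy as np, cv2
from scipy.spatial.transform import Rotation as R
from bench import *
def shot(name,fn,crop=None,scale=1):
    p,d=camera(name); im=p[:,:,::-1].copy()
    if crop: x0,y0,x1,y1=crop; im=im[y0:y1,x0:x1]
    if scale!=1: im=cv2.resize(im,None,fx=scale,fy=scale,interpolation=cv2.INTER_CUBIC)
    cv2.imwrite('pics/'+fn+'.png',im); return p,d
def unproj(cp,u,v,depth=None,z=None):
    K=np.array(cp['camera_matrix']);k1=cp['k1']
    xd=(u-K[0,2])/K[0,0];yd=(v-K[1,2])/K[1,1]
    x,y=xd,yd
    for _ in range(20):
        s=1+k1*(x*x+y*y); x,y=xd/s,yd/s
    Rm=R.from_rotvec(np.ravel(cp['rvec'])).as_matrix();t=np.ravel(cp['tvec'])
    ray=Rm.T@np.array([x,y,1.]);o=-Rm.T@t
    if depth is None: depth=(z-o[2])/ray[2]
    return o+ray*depth
def proj(cp,P):
    K=np.array(cp['camera_matrix']);k1=cp['k1']
    Rm=R.from_rotvec(np.ravel(cp['rvec'])).as_matrix();t=np.ravel(cp['tvec'])
    c=Rm@np.array(P,float)+t; x,y=c[:2]/c[2]; s=1+k1*(x*x+y*y)
    return np.array([K[0,0]*x*s+K[0,2],K[1,1]*y*s+K[1,2]])
E
python3 - <<'E'
from h import *
np.set_printoptions(precision=1,suppress=True)
for c in ['scene','top']:
    shot(c,c+'1')
    for t in ['sampler','deck','dowel_p','dowel_n','key_top','dish','tray','head']:
        print(c,t,[(round(r['conf'],2),np.round(r['centre'],1)) for r in spot_point(c,t)][:3])
o=get_obs();print(o['clock'],o['tcp_pos'],o['tcp_rot'])
E
```

```text
pics
scene sampler [(0.8, array([519.2,  42.3,  -4.1])), (0.25, array([515.8,  43.7,  47.7]))]
scene deck [(0.84, array([519.1,  45.1,  58. ])), (0.49, array([526.6, 280.4,   3.1]))]
scene dowel_p [(0.77, array([507.2,  78.6,  81.5])), (0.7, array([532.1,   3.4,  81. ])), (0.66, array([ 537.9, -314.8,    0.5]))]
scene dowel_n [(0.77, array([507.2,  78.6,  81.5])), (0.7, array([532.1,   3.4,  81. ])), (0.66, array([ 537.9, -314.8,    0.5]))]
scene key_top [(0.61, array([446.3,  12. ,  51.4]))]
scene dish [(0.76, array([ 564.2, -120.7,   -2. ])), (0.64, array([ 581.6, -304.3,    3.8])), (0.57, array([520.3,  45. ,  47.3]))]
scene tray [(0.92, array([ 537.4, -312.9,    1.2]))]
scene head [(0.83, array([528. , 277.6,   5.9]))]
top sampler [(0.64, array([520.6,  42.3,   4. ])), (0.29, array([ 372.6, -567. ,   -0.4]))]
top deck [(0.95, array([516.6,  44.9,  54.3]))]
top dowel_p [(0.82, array([533.1,   4. ,  79.1])), (0.78, array([500.9,  81.1,  76.8]))]
top dowel_n [(0.82, array([533.1,   4. ,  79.1])), (0.78, array([500.9,  81.1,  76.8]))]
top key_top [(0.65, array([ 368.6, -572.1,    3. ])), (0.6, array([444.7,  13. ,  50.1]))]
top dish [(0.71, array([ 584.9, -302.6,    0.7])), (0.65, array([515.6,  44.5,  42.2])), (0.48, array([ 470.1, -112.1,   -2.8]))]
top tray [(0.96, array([ 541.2, -312.9,   -3.1])), (0.18, array([528.5, 283.9,   4.9]))]
top head [(0.61, array([525.5, 283.2,   2.4]))]
0.9 [ 163.  -525.3  303.9] [-0.5  3.1  0. ]
```

View pics/scene1.png

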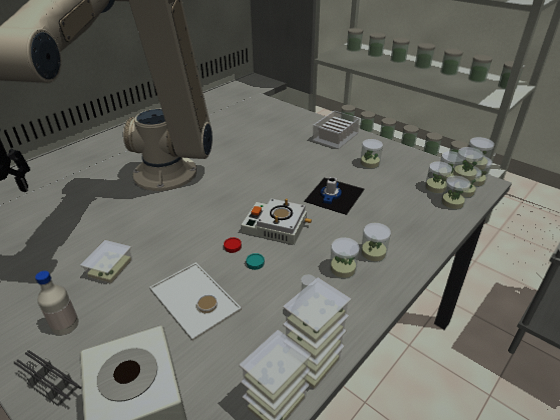

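View pics/top1.png

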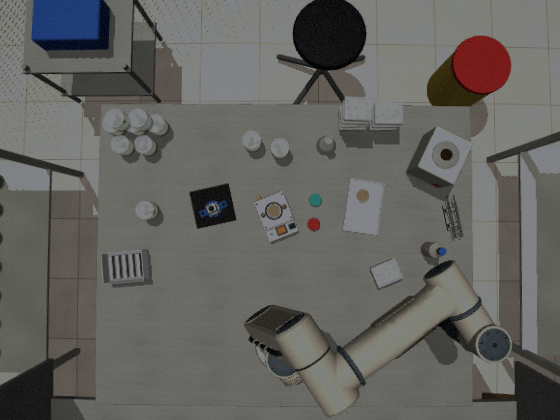

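The scene view shows the sampler at about (275,218) with its orange key at (257,211), the tray at (195,298) with a dish in it at (207,303), and the head on the black mat at (332,188). There are red (232,244) and turquoise (255,261) look-alikes on the bench. The used dish is the amber one in the nest at (281,213), because it is the only one in the sampler. I'll move above it for a wrist view.

```bash
cat >> h.py <<'E'
np.set_printoptions(precision=2,suppress=True)
def plan(xyz,jaw_deg=None):
    """xyz TCP world; jaw_deg: world heading of jaw (tool y) axis mod 180. prints spin first then translation (after spin), cm"""
    o=get_obs(); r=R.from_rotvec(o['tcp_rot']); M=r.as_matrix()
    h=np.degrees(np.arctan2(M[1,1],M[0,1])); s=0
    if jaw_deg is not None:
        d=(jaw_deg-h+90)%180-90; s=-d
    M2=(r*R.from_euler('z',s,degrees=True)).as_matrix()
    print('jaw heading',round(h,2),'tilt',np.round(M[:,2],4),'spin',round(s,2),'rows',np.ceil(abs(s)/8.59))
    dt=M2.T@(np.array(xyz)-o['tcp_pos'])/10
    print('translation cm after spin',dt,'per row n=',np.ceil(np.abs(dt).max()/5),' j6',o['joints'][5],'clock',o['clock'])
E
python3 -c "
from h import *
plan([470,30,300],21)
print(camera_params('wrist'))"
```

```text
jaw heading 107.23 tilt [ 0.  0. -1.] spin 86.23 rows 11.0
translation cm after spin [40.84 48.56  0.39] per row n= 10.0  j6 -0.2845862421984087 clock 0.9
{'camera_matrix': array([[375.05,   0.  , 281.25],
       [  0.  , 375.05, 206.38],
       [  0.  ,   0.  ,   1.  ]]), 'k1': -0.000603697416426189, 'rvec': array([-1.76, -2.39, -0.32]), 'tvec': array([550.58, -34.14, 380.57])}
```

```bash
python3 -c "
from h import *
plan([470,30,300])"
```

```text
jaw heading 107.23 tilt [ 0.  0. -1.] spin 0 rows 0.0
translation cm after spin [-45.78  43.94   0.39] per row n= 10.0  j6 -0.2845862421984087 clock 0.9
```

```bash
python3 -m handwheel '[{"translation":[-4.6,4.4,0],"spin":0,"claw":1},{"translation":[-4.6,4.4,0],"spin":0,"claw":1},{"translation":[-4.6,4.4,0],"spin":0,"claw":1},{"translation":[-4.6,4.4,0],"spin":0,"claw":1},{"translation":[-4.6,4.4,0],"spin":0,"claw":1},{"translation":[-4.6,4.4,0],"spin":0,"claw":1},{"translation":[-4.6,4.4,0],"spin":0,"claw":1},{"translation":[-4.6,4.4,0],"spin":0,"claw":1},{"translation":[-4.6,4.4,0],"spin":0,"claw":1},{"translation":[-4.6,4.4,0],"spin":0,"claw":1}]' 40
python3 -m handwheel '[{"translation":[0,0,0],"spin":-8.5,"claw":0},{"translation":[0,0,0],"spin":-8.5,"claw":0},{"translation":[0,0,0],"spin":-8.5,"claw":0},{"translation":[0,0,0],"spin":-8.5,"claw":0},{"translation":[0,0,0],"spin":-8.5,"claw":0},{"translation":[0,0,0],"spin":-8.5,"claw":0},{"translation":[0,0,0],"spin":-8.5,"claw":0},{"translation":[0,0,0],"spin":-8.5,"claw":0},{"translation":[0,0,0],"spin":-8.5,"claw":0},{"translation":[0,0,0],"spin":-8.5,"claw":0},{"translation":[0,0,0],"spin":-8.5,"claw":0}]'
cat > look.py <<'E'
from h import *
import sys
n=sys.argv[1]
cp=camera_params('wrist');p,d=shot('wrist',n)
np.savez('pics/'+n,p=p,d=d,**{k:np.array(v) for k,v in cp.items()})
for t in sys.argv[2:]:
    print(t,[(round(r['conf'],2),np.round(r['centre'],1)) for r in spot_point('wrist',t)][:3])
o=get_obs();print(o['clock'],o['tcp_pos'],R.from_rotvec(o['tcp_rot']).as_matrix()[:,1],o['joints'],o['grip_width'])
E
python3 look.py w1 deck dowel_p key_top dish
```

```text
clock: 1.9
tcp_pos: [406.1, -86.1, 304.4]
tcp_rot: [-0.471, 3.105, -0.0]
wrist_force: [0.8, -1.5, 0.4]
grip_width: 85.5
clock: 3.0
tcp_pos: [405.7, -88.1, 304.0]
tcp_rot: [-2.59, 1.777, -0.0]
wrist_force: [0.4, -0.2, 0.3]
grip_width: 0.3
deck []
dowel_p [(0.93, array([501.9,  81.2,  82.4])), (0.9, array([537.4,   3.1,  78.3]))]
key_top [(0.65, array([442.6,  14.4,  56.3]))]
dish [(0.94, array([523.1,  44.9,  44.3])), (0.83, array([ 467.2, -112.4,   -1.1])), (0.77, array([ 563.8, -118.9,   -3.2]))]
3.25 [405.65 -88.14 303.92] [-0.94 -0.35 -0.  ] [ 0.17 -0.02 -0.21 -0.   -1.38  0.19] 0.006139212129937333
```

View pics/w1.png

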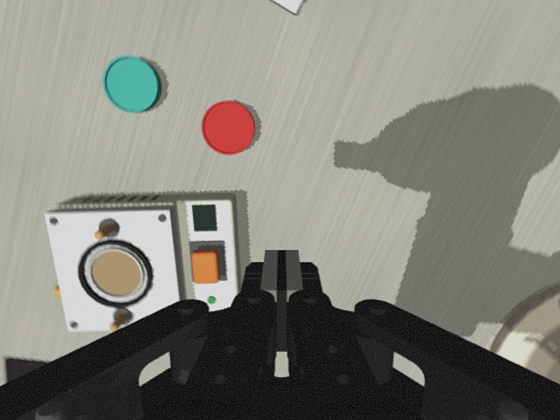

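The wrist view shows the sampler with its orange key at (204,266) and the nested amber dish at (116,272). The red (229,127) and turquoise (132,84) lids are the look-alikes and stay where they are. I'll confirm this in an enlarged crop.

```bash
python3 -c "
import cv2
i=cv2.imread('pics/w1.png')[185:345,30:250];cv2.imwrite('pics/w1c.png',cv2.resize(i,None,fx=3.6,fy=3.6,interpolation=cv2.INTER_CUBIC))"
```

```text
(no output)
```

View pics/w1c.png

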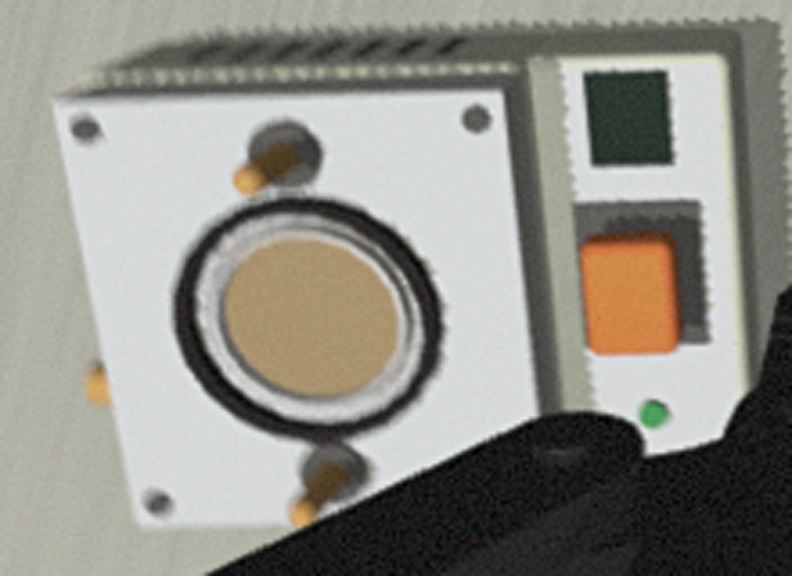

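The crop shows the dowel tops at (98,236) and (114,327), the key top at (205,266) and the ring centre at (116,273). The dish in the nest is amber and clear, so it is the one meant.

```bash
python3 -c "
from h import *
f=dict(np.load('pics/w1.npz'))
n=unproj(f,98.1,235.6,z=79);p=unproj(f,113.9,327.2,z=79);k=unproj(f,205,266.1,z=53);r=unproj(f,115.6,273.3,z=62)
print(n,p,(n+p)/2,np.linalg.norm(p-n),k,r)
v=p-n;print('yaw',np.degrees(np.arctan2(-v[0],v[1])))
m=(n+p)/2;m2=m[:2]-k[:2];print(m2,np.linalg.norm(m2),np.degrees(np.arctan2(m2[1],m2[0])))
"
```

```text
[534.71   3.42  79.  ] [500.49  83.68  79.  ] [517.6   43.55  79.  ] 87.24837976917324 [443.73  10.53  53.  ] [517.07  42.16  62.  ]
yaw 23.09184226201519
[73.87 33.02] 80.91279834860232 24.085205604007268
```

```bash
python3 -c "
from h import *
plan([444,11,145],23.5)"
```

```text
jaw heading -159.47 tilt [ 0.  0. -1.] spin -2.97 rows 1.0
translation cm after spin [-7.56 -7.47 15.89] per row n= 4.0  j6 0.19116514064145768 clock 3.25
```

```bash
python3 -m handwheel '[{"translation":[0,0,0],"spin":-2.97,"claw":0},{"translation":[-2.52,-2.49,0],"spin":0,"claw":0},{"translation":[-2.52,-2.49,2],"spin":0,"claw":0},{"translation":[-2.52,-2.49,3],"spin":0,"claw":0},{"translation":[0,0,3],"spin":0,"claw":0},{"translation":[0,0,3],"spin":0,"claw":0},{"translation":[0,0,3],"spin":0,"claw":0},{"translation":[0,0,1.9],"spin":0,"claw":0},{"translation":[0,0,0],"spin":0,"claw":0}]'
python3 -c "
from h import *
plan([444,11,133],23.5)"; python3 look.py w2
```

```text
clock: 4.15
tcp_pos: [442.0, 10.7, 142.5]
tcp_rot: [2.624, -1.719, -0.006]
wrist_force: [0.2, -0.4, 2.1]
grip_width: 0.0
jaw heading -156.45 tilt [-0.01 -0.   -1.  ] spin 0.05 rows 1.0
translation cm after spin [ 0.05 -0.2   0.95] per row n= 1.0  j6 0.031069350429431746 clock 4.15
4.2 [443.25  10.87 144.33] [-0.92 -0.4   0.  ] [ 0.38  0.17 -0.44  0.   -0.97  0.03] -0.00027071718021969715
```

View pics/w2.png

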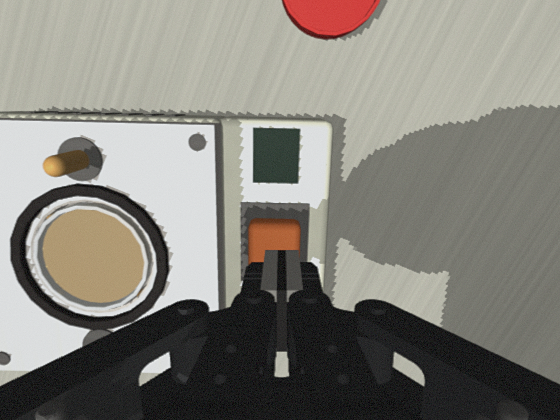

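The wrist view shows the closed fingers centred over the orange key at about (274,240). I'll press it now.

```bash
python3 -m handwheel '[{"translation":[0,0,1],"spin":0,"claw":0},{"translation":[0,0,1],"spin":0,"claw":0},{"translation":[0,0,0.5],"spin":0,"claw":0},{"translation":[0,0,0.4],"spin":0,"claw":0},{"translation":[0,0,0.3],"spin":0,"claw":0},{"translation":[0,0,0],"spin":0,"claw":0},{"translation":[0,0,0],"spin":0,"claw":0}]'
python3 look.py w3 dish
```

```text
clock: 4.9
tcp_pos: [444.6, 11.4, 113.7]
tcp_rot: [-2.629, 1.717, -0.003]
wrist_force: [-1.4, 1.2, 6.3]
grip_width: -0.1
dish [(0.88, array([522.3,  47.2,  52.5]))]
5.0 [444.62  11.41 113.79] [-0.92 -0.4  -0.  ] [ 0.38  0.21 -0.48  0.   -0.88  0.03] -0.28676025511170394
```

View pics/w3.png

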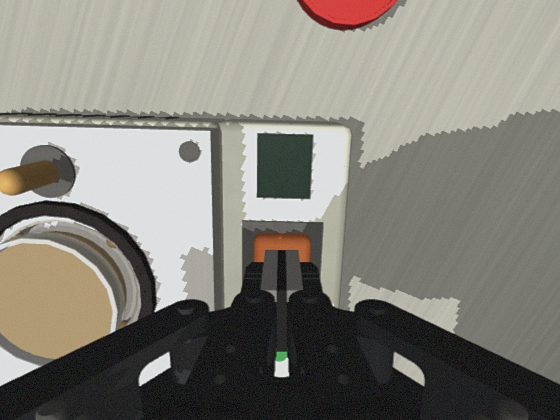

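Next I'll press a little further to make sure the catches engage, then lift.

```bash
python3 -m handwheel '[{"translation":[0,0,0.2],"spin":0,"claw":0},{"translation":[0,0,0.1],"spin":0,"claw":0},{"translation":[0,0,0],"spin":0,"claw":0},{"translation":[0,0,0],"spin":0,"claw":0}]'
python3 -m handwheel '[{"translation":[0,0,-1],"spin":0,"claw":0},{"translation":[0,0,-2],"spin":0,"claw":0},{"translation":[0,0,-3],"spin":0,"claw":0},{"translation":[0,0,-3],"spin":0,"claw":0},{"translation":[0,0,-1],"spin":0,"claw":0.7},{"translation":[0,0,0],"spin":0,"claw":0.7},{"translation":[0,0,0],"spin":0,"claw":0.7}]'
python3 look.py w4 dish; python3 -c "
from h import *
plan([517.5,43.3,200],23.5)"
```

```text
clock: 5.4
tcp_pos: [444.7, 11.4, 112.5]
tcp_rot: [-2.629, 1.715, -0.004]
wrist_force: [-7.2, 2.6, 23.1]
grip_width: 0.1
clock: 6.1
tcp_pos: [443.1, 11.1, 208.9]
tcp_rot: [2.629, -1.718, -0.002]
wrist_force: [0.3, 0.9, -0.9]
grip_width: 43.4
dish [(0.76, array([ 466.4, -108.5,   -0.8])), (0.66, array([502.2,  80.7,  80.1]))]
6.2 [442.92  10.93 208.43] [-0.92 -0.4   0.  ] [ 0.38  0.1  -0.33 -0.   -1.14  0.03] 57.67485822983885
jaw heading -156.31 tilt [-0. -0. -1.] spin 0.19 rows 1.0
translation cm after spin [ 0.01 -8.13  0.82] per row n= 2.0  j6 0.03334355014580978 clock 6.2
```

View pics/w4.png

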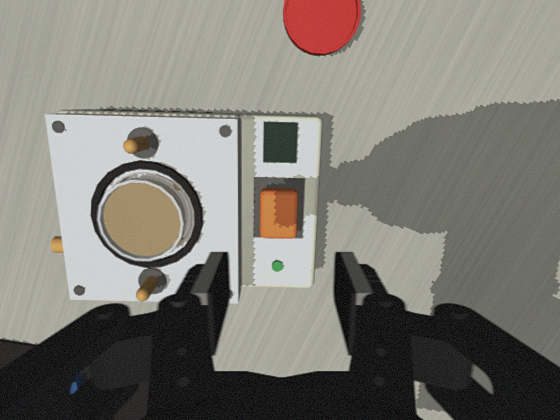

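The key has sprung back up at (279,213) and the dish at (143,218) looks raised. I'll measure it.

```bash
python3 -c "
from h import *
f=dict(np.load('pics/w4.npz'));d=f['d']
for u,v in [(143,218),(125,218),(160,218),(143,200),(143,236),(70,200)]: print(unproj(f,u,v,depth=d[v,u]))
g=cv2.imread('pics/w4.png')[100:310,40:250];cv2.imwrite('pics/w4c.png',cv2.resize(g,None,fx=2.8,fy=2.8,interpolation=cv2.INTER_CUBIC))
print('center dish',unproj(f,143,218,z=71))
"
```

```text
[517.73  39.76  72.59]
[527.28  44.    72.48]
[508.52  35.34  73.72]
[520.95  29.27  73.2 ]
[513.85  49.34  74.57]
[564.88  52.47  59.3 ]
center dish [518.09  40.46  71.  ]
```

View pics/w4c.png

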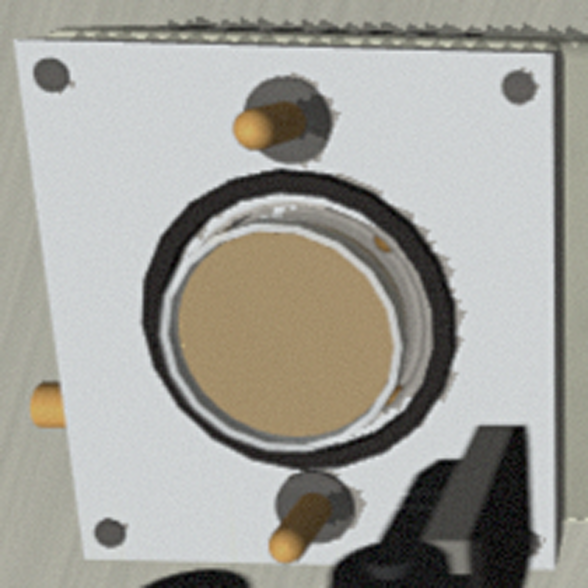

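```bash
python3 -c "
from h import *
f=dict(np.load('pics/w4.npz'))
n=unproj(f,130.7,146.4,z=79);p=unproj(f,142.1,294.6,z=79);v=p-n
print('dish',unproj(f,140.7,220,z=72),n,p,(n+p)/2,np.linalg.norm(v),np.degrees(np.arctan2(-v[0],v[1])))
plan([517.5,43,200],23.5)
print(get_obs()['grip_width'])
"
```

```text
dish [518.7   41.72  72.  ] [534.77   1.53  79.  ] [501.84  82.64  79.  ] [518.31  42.08  79.  ] 87.53295198111608 22.097800151947112
jaw heading -156.31 tilt [-0. -0. -1.] spin 0.19 rows 1.0
translation cm after spin [ 0.03 -8.12  0.82] per row n= 2.0  j6 0.03334355014580978 clock 6.2
57.67485822983885
```

```bash
python3 -c "
from h import *
f=dict(np.load('pics/w4.npz'));d=f['d']
for u in (205,212,218,224,338,345,352,358):
  print(u,[np.round(unproj(f,u,v,depth=d[v,u])-[442.92,10.93,208.43],1).tolist()[2] for v in (252,255,258,262,268,275)])
"
python3 -m handwheel '[{"translation":[0,-3,0],"spin":0,"claw":0.78},{"translation":[0,-3,0],"spin":0,"claw":0.78},{"translation":[0,-2.1,0],"spin":0.5,"claw":0.78},{"translation":[0,0,2],"spin":0,"claw":0.78},{"translation":[0,0,1],"spin":0,"claw":0.78},{"translation":[0,0,0],"spin":0,"claw":0.78}]'
python3 look.py w5;python3 -c "
from h import *
plan([518,42.3,140],22.8)"
```

```text
205 [-148.8, -148.4, -148.4, -55.0, -49.3, -44.0]
212 [-64.3, -61.8, -58.4, -54.0, -48.8, -43.9]
218 [-63.5, -61.1, -57.4, -55.0, -49.3, -44.8]
224 [-64.3, -61.3, -58.5, -58.2, -58.9, -57.9]
338 [-65.0, -62.1, -61.3, -59.7, -60.4, -59.6]
345 [-64.4, -61.4, -58.4, -53.8, -48.1, -45.4]
352 [-63.3, -61.9, -57.0, -54.2, -49.2, -44.4]
358 [-208.0, -205.4, -206.3, -54.3, -48.8, -43.5]
clock: 6.8
tcp_pos: [516.3, 43.2, 177.3]
tcp_rot: [2.619, -1.727, -0.006]
wrist_force: [-0.1, -0.1, 1.3]
grip_width: 67.2
6.85 [516.95  43.25 178.77] [-0.92 -0.39  0.  ] [ 0.39  0.27 -0.2   0.   -1.1   0.02] 66.73253093994178
jaw heading -156.8 tilt [-0. -0. -1.] spin 0.4 rows 1.0
translation cm after spin [ 0.13 -0.07  3.88] per row n= 1.0  j6 0.019202184808832106 clock 6.85
```

View pics/w5.png

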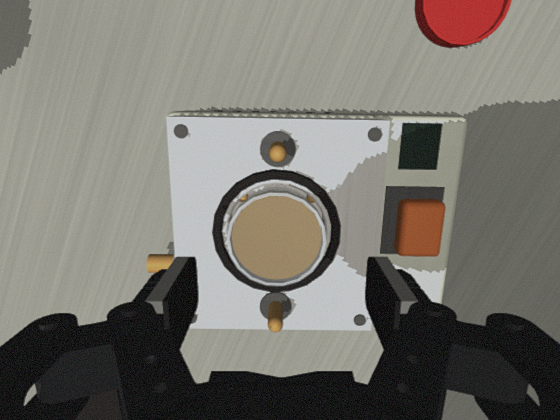

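The open fingers straddle the raised dish, whose centre is at (277,237), clear of the dowels at (278,153) and (275,322). I'll refine the centre and descend.

```bash
python3 -c "
from h import *
f=dict(np.load('pics/w5.npz'))
n=unproj(f,278,153,z=79);p=unproj(f,275,323,z=79);v=p-n
print('dish',unproj(f,277,237,z=72),n,p,(n+p)/2,np.linalg.norm(v),np.degrees(np.arctan2(-v[0],v[1])))
plan([518,42.3,132.5],22.8)
"
```

```text
dish [519.1   40.74  72.  ] [535.43   1.19  79.  ] [502.66  81.83  79.  ] [519.05  41.51  79.  ] 87.04424743599354 22.117199458075017
jaw heading -156.8 tilt [-0. -0. -1.] spin 0.4 rows 1.0
translation cm after spin [ 0.13 -0.07  4.63] per row n= 1.0  j6 0.019202184808832106 clock 6.85
```

```bash
python3 -c "
from h import *
plan([518.7,41.7,132.5],22.3)
"; python3 -m handwheel '[{"translation":[0.22,-0.12,0.8],"spin":0.9,"claw":0.78},{"translation":[0,0,1],"spin":0,"claw":0.78},{"translation":[0,0,1],"spin":0,"claw":0.78},{"translation":[0,0,1],"spin":0,"claw":0.78},{"translation":[0,0,0.6],"spin":0,"claw":0.78},{"translation":[0,0,0],"spin":0,"claw":0.78},{"translation":[0,0,0],"spin":0,"claw":0.78}]' 25; python3 -c "
from h import *
plan([518.7,41.7,132.5],22.3)
"; python3 look.py w6
```

```text
jaw heading -156.8 tilt [-0. -0. -1.] spin 0.9 rows 1.0
translation cm after spin [ 0.21 -0.12  4.63] per row n= 1.0  j6 0.019202184808832106 clock 6.85
clock: 7.55
tcp_pos: [520.0, 42.1, 135.9]
tcp_rot: [2.609, -1.75, 0.0]
wrist_force: [-0.1, 0.1, 0.4]
grip_width: 66.7
jaw heading -157.69 tilt [ 0. -0. -1.] spin 0.01 rows 1.0
translation cm after spin [-0.01  0.13  0.34] per row n= 1.0  j6 0.007874494471807436 clock 7.55
7.6 [520.1   42.18 136.21] [-0.93 -0.38 -0.  ] [ 0.38  0.32 -0.26  0.   -1.    0.01] 66.29718158649382
```

View pics/w6.png

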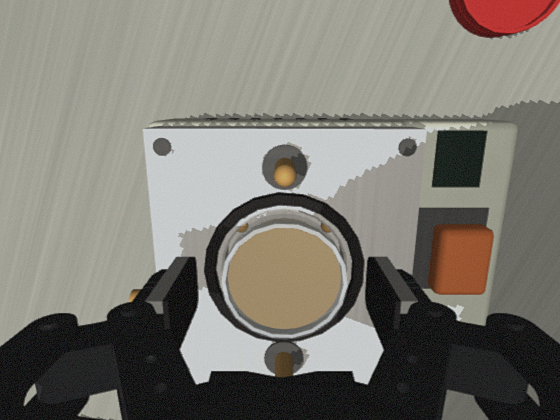

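The dish is centred between the jaws at (284,278). I'll make a last small correction and close.

```bash
python3 -m handwheel '[{"translation":[0,0.1,0.3],"spin":0,"claw":0.78},{"translation":[0,0,0],"spin":0,"claw":0.7},{"translation":[0,0,0],"spin":0,"claw":0.62},{"translation":[0,0,0],"spin":0,"claw":0.55},{"translation":[0,0,0],"spin":0,"claw":0.5},{"translation":[0,0,0],"spin":0,"claw":0.45},{"translation":[0,0,0],"spin":0,"claw":0.45}]' 25;python3 look.py w7
```

```text
clock: 8.3
tcp_pos: [518.9, 41.7, 133.0]
tcp_rot: [-2.609, 1.75, -0.0]
wrist_force: [-0.6, -0.0, 1.5]
grip_width: 48.8
8.35 [518.96  41.72 133.02] [-0.93 -0.38 -0.  ] [ 0.38  0.32 -0.27  0.   -0.99  0.01] 48.49228752236536
```

View pics/w7.png

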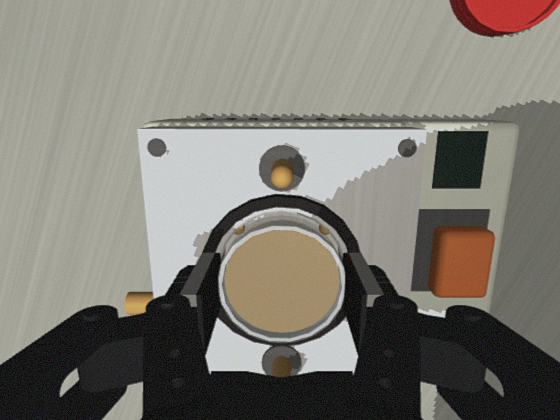

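```bash
python3 -m handwheel '[{"translation":[0,0,0],"spin":0,"claw":0.35},{"translation":[0,0,0],"spin":0,"claw":0.35},{"translation":[0,0,0],"spin":0,"claw":0.35}]' 30;python3 -m handwheel '[{"translation":[0,0,-0.5],"spin":0,"claw":0.35},{"translation":[0,0,-1],"spin":0,"claw":0.35},{"translation":[0,0,-1.5],"spin":0,"claw":0.35},{"translation":[0,0,-1.5],"spin":0,"claw":0.35},{"translation":[0,0,-1],"spin":0,"claw":0.35},{"translation":[0,0,0],"spin":0,"claw":0.35}]';python3 look.py w8
```

```text
clock: 8.65
tcp_pos: [518.9, 41.7, 133.0]
tcp_rot: [-2.609, 1.75, -0.0]
wrist_force: [-0.7, -0.4, 2.9]
grip_width: 48.5
clock: 9.25
tcp_pos: [519.7, 42.0, 189.7]
tcp_rot: [-2.607, 1.748, -0.004]
wrist_force: [0.4, 0.4, -0.5]
grip_width: 48.4
9.3 [519.16  41.89 188.51] [-0.93 -0.38 -0.  ] [ 0.38  0.26 -0.18 -0.   -1.12  0.01] 48.413172596628016
```

View pics/w8.png

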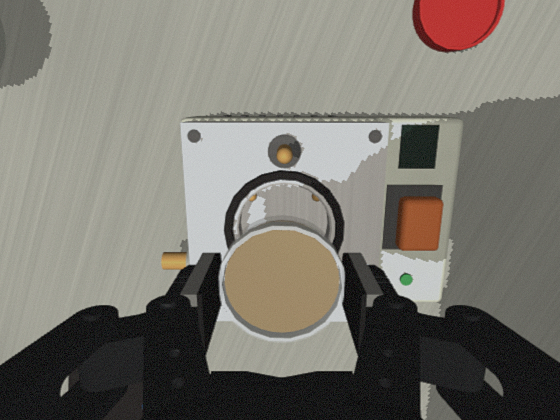

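The dish is held level and lifted clear, centred at (282,282) in the wrist view. I'll check the tray's outline before carrying it over.

```bash
python3 - <<'E'
from h import *
cp=camera_params('top');p,d=shot('top','t2',(320,165,410,250),6.5)
g=p[:,:,:].astype(int).min(2)
m=(g>150).astype(np.uint8); m[:, :335]=0;m[:,400:]=0;m[:170]=0;m[245:]=0
n,l,s,c=cv2.connectedComponentsWithStats(m)
i=1+np.argmax(s[1:,4]);print(s[i],c[i])
ct=max(cv2.findContours((l==i).astype(np.uint8),0,1)[0],key=cv2.contourArea)
b=cv2.boxPoints(cv2.minAreaRect(ct));print(b)
w=[unproj(cp,*q,z=6) for q in b];print(np.array(w),np.mean(w,0))
print([(r['conf'],r['centre']) for r in spot_point('top','dish2')][:4])
plan([492,-320,210])
E
```

```text
Traceback (most recent call last):
ValueError: attempt to get argmax of an empty sequence
```

View pics/t2.png

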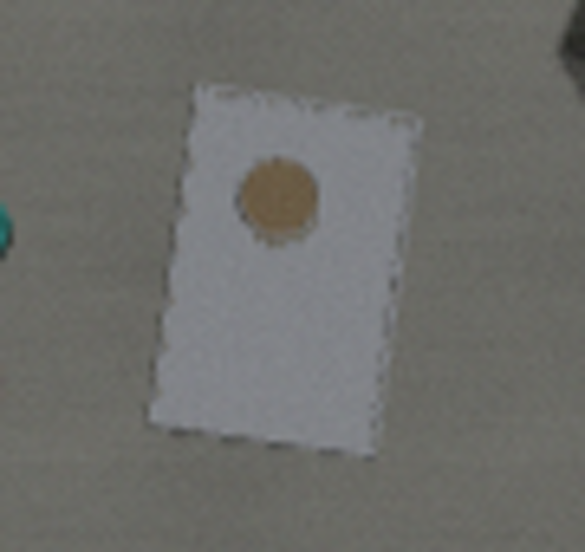

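The crop shows the tray's corners at (197,88), (422,120), (377,455) and (150,425). The other dish is at (279,200) in the upper half, so the lower half is free.

```bash
python3 - <<'E'
from h import *
cp=camera_params('top')
b=np.array([(197,88),(422,120),(377,455),(150,425)])/6.5+[320,165]
w=np.array([unproj(cp,*q,z=6) for q in b]);print(w,w.mean(0))
x=((w[0]+w[1])-(w[2]+w[3]))[:2];x/=np.linalg.norm(x);y=np.array([-x[1],x[0]])
d2=unproj(cp,*(np.array([279,200])/6.5+[320,165]),z=17)[:2];r=d2-w.mean(0)[:2];print('x',x,'dish2',d2,r@x,r@y)
t=w.mean(0)[:2]-45*x;print('target',t)
plan([t[0],t[1],210])
E
```

```text
[[ 649.19 -260.79    6.  ]
 [ 630.59 -398.49    6.  ]
 [ 426.33 -370.24    6.  ]
 [ 443.82 -232.1     6.  ]] [ 537.48 -315.4     6.  ]
x [ 0.99 -0.14] dish2 [ 580.25 -308.81] 41.453561444767324 12.420941553729703
target [ 492.91 -309.21]
jaw heading -157.71 tilt [-0.  0. -1.] spin 0 rows 0.0
translation cm after spin [31.5  15.7  -2.24] per row n= 7.0  j6 0.007885997528771551 clock 9.35
```

```bash
python3 -m handwheel '[{"translation":[0.8,0.4,-0.5],"spin":0,"claw":0.35},{"translation":[1.6,0.8,-0.5],"spin":0,"claw":0.35},{"translation":[2.4,1.2,-0.5],"spin":0,"claw":0.35},{"translation":[2.4,1.2,-0.5],"spin":0,"claw":0.35},{"translation":[2.4,1.2,0],"spin":0,"claw":0.35},{"translation":[2.4,1.2,0],"spin":0,"claw":0.35},{"translation":[2.4,1.2,0],"spin":0,"claw":0.35},{"translation":[2.4,1.2,0],"spin":0,"claw":0.35},{"translation":[2.4,1.2,0],"spin":0,"claw":0.35},{"translation":[2.4,1.2,0],"spin":0,"claw":0.35},{"translation":[2.4,1.2,0],"spin":0,"claw":0.35},{"translation":[2.4,1.2,0],"spin":0,"claw":0.35}]'
python3 -m handwheel '[{"translation":[2.4,1.2,0],"spin":0,"claw":0.35},{"translation":[1.6,0.8,0],"spin":0,"claw":0.35},{"translation":[0.9,0.4,0],"spin":0,"claw":0.35},{"translation":[0.4,0.3,0],"spin":0,"claw":0.35},{"translation":[0,0,0],"spin":0,"claw":0.35}]'
python3 look.py w9;python3 -c "
from h import *
plan([493,-309,120])"
```

```text
clock: 10.55
tcp_pos: [496.2, -254.2, 207.5]
tcp_rot: [2.609, -1.75, -0.002]
wrist_force: [1.4, 0.2, -0.2]
grip_width: 48.3
clock: 11.05
tcp_pos: [491.8, -312.0, 207.6]
tcp_rot: [2.609, -1.751, -0.001]
wrist_force: [-0.4, 0.2, -0.7]
grip_width: 48.8
11.1 [ 491.97 -311.56  207.73] [-0.93 -0.38  0.  ] [-0.3   0.36  0.01 -0.   -1.22  0.69] 48.54787665807155
jaw heading -157.69 tilt [-0.  0. -1.] spin 0 rows 0.0
translation cm after spin [-0.19 -0.19  8.77] per row n= 2.0  j6 0.6857573164938873 clock 11.1
```

View pics/w9.png

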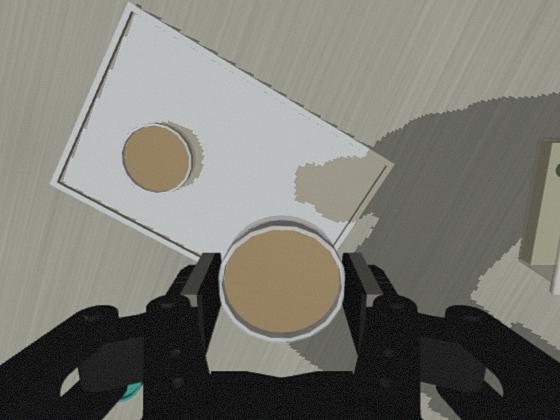

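```bash
python3 - <<'E'
from h import *
f=dict(np.load('pics/w9.npz'));d=f['d']
a,b,c=[unproj(f,*q,z=8) for q in [(127,3),(394,163),(53,184)]]
print(a,b,c,np.linalg.norm(a-b),np.linalg.norm(a-c)); ctr=((b+c)/2)[:2]
x=(a-b)[:2];x/=np.linalg.norm(x);y=np.array([-x[1],x[0]])
d2=unproj(f,157,158,z=19)[:2]
print(ctr,x,'d2',(d2-ctr)@x,(d2-ctr)@y)
tc=np.array(get_obs()['tcp_pos'][:2])-ctr;print('now',tc@x,tc@y)
print([unproj(f,u,v,depth=d[v,u]) for u,v in [(282,280),(250,280),(315,280),(282,250),(282,310)]])
E
```

```text
[ 634.55 -394.88    8.  ] [ 425.89 -367.26    8.  ] [ 651.28 -257.84    8.  ] 210.4748333729476 138.05578727051747
[ 538.59 -312.55] [ 0.99 -0.13] d2 43.842763558891335 10.25018322501388
now -46.34218767803974 -5.1418943096013034
[array([ 492.5 , -314.13,  147.26]), array([ 503.99, -309.92,  148.19]), array([ 480.57, -318.69,  146.62]), array([ 497.26, -325.68,  147.56]), array([ 487.7 , -302.48,  147.86])]
```

```bash
python3 -m handwheel '[{"translation":[0,-0.2,0.7],"spin":0,"claw":0.35},{"translation":[0,0,1.5],"spin":0,"claw":0.35},{"translation":[0,0,2],"spin":0,"claw":0.35},{"translation":[0,0,2],"spin":0,"claw":0.35},{"translation":[0,0,2],"spin":0,"claw":0.35},{"translation":[0,0,1.5],"spin":0,"claw":0.35},{"translation":[0,0,1],"spin":0,"claw":0.35},{"translation":[0,0,0.7],"spin":0,"claw":0.35},{"translation":[0,0,0.4],"spin":0,"claw":0.35},{"translation":[0,0,0.2],"spin":0,"claw":0.35},{"translation":[0,0,0],"spin":0,"claw":0.35},{"translation":[0,0,0],"spin":0,"claw":0.35}]'
```

```text
clock: 12.3
tcp_pos: [494.3, -311.3, 88.4]
tcp_rot: [-2.609, 1.75, -0.002]
wrist_force: [-0.6, -0.1, 0.3]
grip_width: 48.4
```

```bash
python3 -m handwheel '[{"translation":[0,0,0.3],"spin":0,"claw":0.35},{"translation":[0,0,0.2],"spin":0,"claw":0.35},{"translation":[0,0,0.1],"spin":0,"claw":0.35},{"translation":[0,0,0],"spin":0,"claw":0.35},{"translation":[0,0,0],"spin":0,"claw":0.35}]'
python3 -m handwheel '[{"translation":[0,0,0.1],"spin":0,"claw":0.35},{"translation":[0,0,0],"spin":0,"claw":0.35},{"translation":[0,0,0],"spin":0,"claw":0.35}]'
```

```text
clock: 12.8
tcp_pos: [493.9, -311.2, 81.9]
tcp_rot: [2.609, -1.75, -0.0]
wrist_force: [0.1, -0.0, -0.1]
grip_width: 48.2
clock: 13.1
tcp_pos: [494.0, -311.1, 80.9]
tcp_rot: [-2.609, 1.75, -0.0]
wrist_force: [-0.8, -0.7, -0.2]
grip_width: 48.5
```

```bash
python3 -m handwheel '[{"translation":[0,0,0.1],"spin":0,"claw":0.35},{"translation":[0,0,0],"spin":0,"claw":0.35},{"translation":[0,0,0],"spin":0,"claw":0.35}]'
python3 -m handwheel '[{"translation":[0,0,0.1],"spin":0,"claw":0.35},{"translation":[0,0,0],"spin":0,"claw":0.35},{"translation":[0,0,0],"spin":0,"claw":0.35}]'
```

```text
clock: 13.4
tcp_pos: [494.0, -311.1, 80.7]
tcp_rot: [2.609, -1.749, 0.001]
wrist_force: [-1.9, 1.5, 5.2]
grip_width: 48.3
clock: 13.7
tcp_pos: [494.0, -311.2, 80.7]
tcp_rot: [2.609, -1.749, 0.001]
wrist_force: [-4.4, 3.4, 11.6]
grip_width: 48.2
```

The dish is touching the tray floor. I'll take the pressure off and release.

```bash
python3 -m handwheel '[{"translation":[0,0,-0.15],"spin":0,"claw":0.35},{"translation":[0,0,0],"spin":0,"claw":0.35},{"translation":[0,0,0],"spin":0,"claw":0.6},{"translation":[0,0,0],"spin":0,"claw":0.65},{"translation":[0,0,0],"spin":0,"claw":0.7},{"translation":[0,0,0],"spin":0,"claw":0.72},{"translation":[0,0,0],"spin":0,"claw":0.72}]'
python3 -m handwheel '[{"translation":[0,0,-1],"spin":0,"claw":0.72},{"translation":[0,0,-2],"spin":0,"claw":0.72},{"translation":[0,0,-3],"spin":0,"claw":0.72},{"translation":[0,0,-3],"spin":0,"claw":0.72},{"translation":[0,0,-3],"spin":0,"claw":0.72},{"translation":[0,0,-2],"spin":0,"claw":0.72},{"translation":[0,0,0],"spin":0,"claw":0.72}]'
python3 look.py w10 dish;python3 -c "
from h import *
shot('top','t3',(320,165,410,250),6.5)
plan([515,240,260])"
```

```text
clock: 14.4
tcp_pos: [493.9, -311.1, 80.3]
tcp_rot: [2.609, -1.75, -0.0]
wrist_force: [-0.5, 1.3, -0.1]
grip_width: 61.4
clock: 15.1
tcp_pos: [495.2, -311.9, 225.0]
tcp_rot: [-2.609, 1.749, -0.012]
wrist_force: [-0.2, -0.2, 0.4]
grip_width: 61.5
dish [(0.86, array([ 497.2, -310.2,    3.8])), (0.6, array([ 584.2, -302.5,    1.7]))]
15.2 [ 494.01 -311.06  221.19] [-0.93 -0.38 -0.  ] [-0.29  0.36  0.04 -0.   -1.25  0.68] 61.61771346339197
jaw heading -157.7 tilt [-0.  0. -1.] spin 0 rows 0.0
translation cm after spin [-50.16 -22.88  -3.95] per row n= 11.0  j6 0.683712245582349 clock 15.25
```

View pics/w10.png

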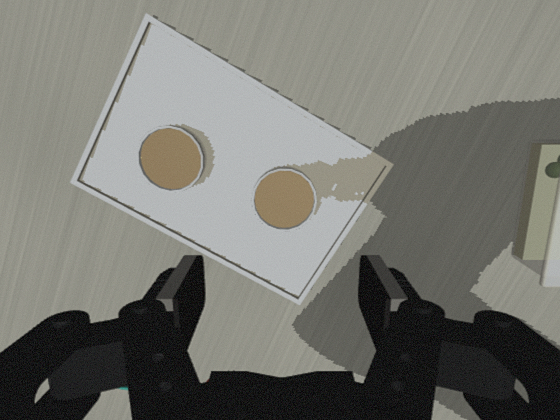

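View pics/t3.png

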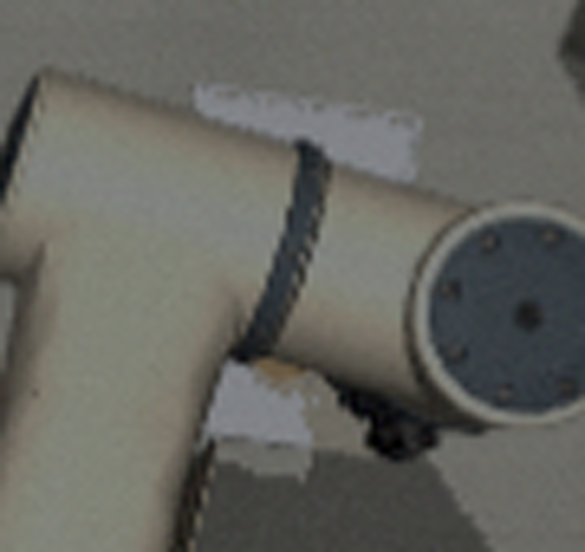

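Both dishes lie flat in the tray, ours at (284,198) and the other at (171,158). The top view is mostly hidden by the arm. Next is the head.

```bash
python3 -m handwheel '[{"translation":[-1.7,-0.8,-1],"spin":0,"claw":0.72},{"translation":[-3.4,-1.5,-1],"spin":0,"claw":0.72},{"translation":[-3.4,-1.5,-1],"spin":0,"claw":0.72},{"translation":[-3.4,-1.5,0],"spin":0,"claw":0.72},{"translation":[-3.4,-1.5,0],"spin":0,"claw":0.72},{"translation":[-3.4,-1.5,0],"spin":0,"claw":0.72},{"translation":[-3.4,-1.5,0],"spin":0,"claw":0.72},{"translation":[-3.4,-1.5,0],"spin":0,"claw":0.72},{"translation":[-3.4,-1.5,0],"spin":0,"claw":0.72},{"translation":[-3.4,-1.5,0],"spin":0,"claw":0.72},{"translation":[-3.4,-1.5,0],"spin":0,"claw":0.72},{"translation":[-3.4,-1.5,0],"spin":0,"claw":0.72}]'
python3 -c "
from h import *
plan([522,290,255])"
```

```text
clock: 16.45
tcp_pos: [504.9, 117.6, 249.4]
tcp_rot: [2.608, -1.749, -0.002]
wrist_force: [0.1, -0.2, -0.6]
grip_width: 61.3
jaw heading -157.69 tilt [-0. -0. -1.] spin 0 rows 0.0
translation cm after spin [-15.3   -8.12  -0.58] per row n= 4.0  j6 -0.14175584000898506 clock 16.45
```

```bash
python3 -m handwheel '[{"translation":[-3.2,-1.7,0],"spin":0,"claw":0.72},{"translation":[-3.2,-1.7,0],"spin":0,"claw":0.72},{"translation":[-3.2,-1.7,0],"spin":0,"claw":0.72},{"translation":[-2.9,-1.7,0],"spin":0,"claw":0.72},{"translation":[-1.3,-0.7,0],"spin":0,"claw":0.72},{"translation":[0,0,0],"spin":0,"claw":0.72},{"translation":[0,0,0],"spin":0,"claw":0.72}]'
python3 look.py w11 head
```

```text
clock: 17.15
tcp_pos: [522.3, 271.9, 249.6]
tcp_rot: [2.608, -1.749, -0.001]
wrist_force: [0.5, -0.8, 0.2]
grip_width: 61.9
head [(0.89, array([523.8, 280.1,   5.6]))]
17.25 [522.52 271.32 250.27] [-0.93 -0.38  0.  ] [ 0.74  0.35  0.11  0.   -1.33 -0.36] 61.51645436365805
```

View pics/w11.png

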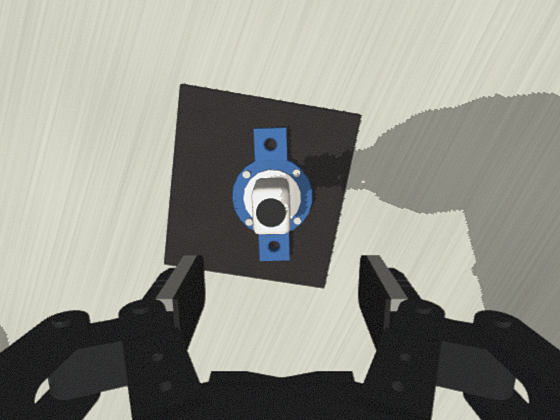

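The head sits on the mat with its flange holes at (270,144) and (274,246) and its neck top at about (271,210). I'll enlarge it to get exact pixels.

```bash
python3 -c "
import cv2
i=cv2.imread('pics/w11.png')[115:275,210:335];cv2.imwrite('pics/w11c.png',cv2.resize(i,None,fx=3.7,fy=3.7,interpolation=cv2.INTER_CUBIC))"
```

```text
(no output)
```

View pics/w11c.png

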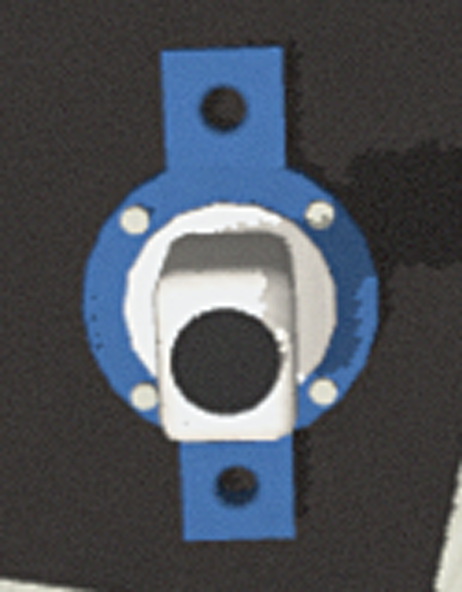

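```bash
python3 -c "
from h import *
f=dict(np.load('pics/w11.npz'))
a=unproj(f,270.3,144.5,z=14);b=unproj(f,274.05,246.4,z=14);v=b-a
print(a,b,(a+b)/2,np.linalg.norm(v),'yaw',np.degrees(np.arctan2(-v[0],v[1])))
print('screws',unproj(f,272.2,197.4,z=14),'neck',unproj(f,271.4,212.3,z=60))
"

```

```text
[543.85 241.96  14.  ] [507.79 322.67  14.  ] [525.82 282.32  14.  ] 88.39764191142999 yaw 24.071957794616452
screws [525.83 282.39  14.  ] neck [525.59 282.    60.  ]
```

```bash
python3 -c "
from h import *
plan([525.7,282.2,92],24.1)"
```

```text
jaw heading -157.75 tilt [-0. -0. -1.] spin -1.85 rows 1.0
translation cm after spin [-0.87 -0.74 15.83] per row n= 4.0  j6 -0.35596285289320484 clock 17.25
```

```bash
python3 -m handwheel '[{"translation":[0,0,0],"spin":-1.85,"claw":0.72},{"translation":[-0.87,-0.74,1],"spin":0,"claw":0.72},{"translation":[0,0,2],"spin":0,"claw":0.72},{"translation":[0,0,2],"spin":0,"claw":0.72},{"translation":[0,0,2],"spin":0,"claw":0.72},{"translation":[0,0,1],"spin":0,"claw":0.72},{"translation":[0,0,0],"spin":0,"claw":0.72},{"translation":[0,0,0],"spin":0,"claw":0.72}]'
python3 look.py w12; python3 -c "
from h import *
plan([525.7,282.2,92],24.1)"
```

```text
clock: 18.05
tcp_pos: [526.2, 283.5, 171.0]
tcp_rot: [-2.636, 1.707, -0.001]
wrist_force: [0.6, -0.4, 0.2]
grip_width: 61.7
18.1 [526.39 283.61 171.45] [-0.91 -0.41 -0.  ] [ 0.76  0.42 -0.    0.   -1.15 -0.33] 61.262791514772886
jaw heading -155.86 tilt [ 0.  0. -1.] spin 0.04 rows 1.0
translation cm after spin [0.1  0.14 7.95] per row n= 2.0  j6 -0.3344197025052616 clock 18.1
```

View pics/w12.png

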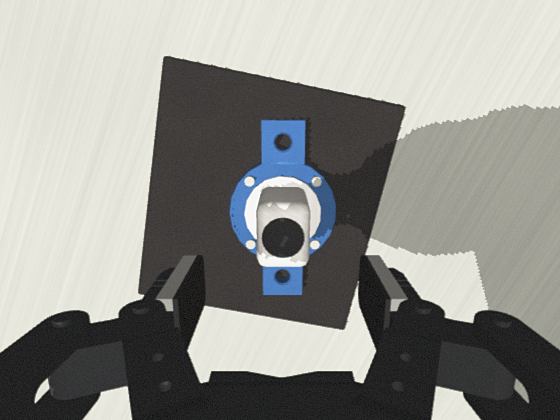

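The head is centred between the jaws, with the neck at (283,238) and the holes at (283,142) and (282,276), in line with the tool. I'll descend and grip the neck.

```bash
python3 -m handwheel '[{"translation":[0.1,0.1,1],"spin":0,"claw":0.72},{"translation":[0,0,2],"spin":0,"claw":0.72},{"translation":[0,0,2],"spin":0,"claw":0.72},{"translation":[0,0,1.5],"spin":0,"claw":0.72},{"translation":[0,0,1],"spin":0,"claw":0.72},{"translation":[0,0,0.4],"spin":0,"claw":0.6},{"translation":[0,0,0],"spin":0,"claw":0.5},{"translation":[0,0,0],"spin":0,"claw":0.4},{"translation":[0,0,0],"spin":0,"claw":0.3},{"translation":[0,0,0],"spin":0,"claw":0.2},{"translation":[0,0,0],"spin":0,"claw":0.1},{"translation":[0,0,0],"spin":0,"claw":0.1}]' 80
python3 look.py w13
```

```text
clock: 19.3
tcp_pos: [525.9, 282.5, 92.5]
tcp_rot: [-2.636, 1.706, -0.002]
wrist_force: [-0.7, 1.1, 5.7]
grip_width: 27.2
19.35 [525.95 282.5   92.49] [-0.91 -0.41 -0.  ] [ 0.75  0.49 -0.11  0.   -0.97 -0.33] 27.398551350467017
```

View pics/w13.png

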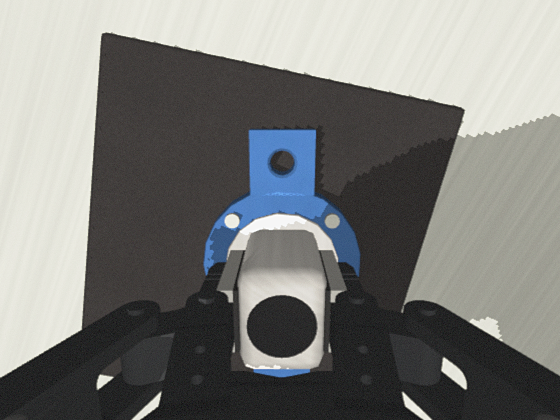

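```bash
python3 -c "
from h import *
f=dict(np.load('pics/w13.npz'))
a=unproj(f,282.5,162,z=14);o=get_obs();M=R.from_rotvec(o['tcp_rot']).as_matrix()
print(a, M.T@(a-o['tcp_pos']))"
python3 -m handwheel '[{"translation":[0,0,-1],"spin":0,"claw":0.1},{"translation":[0,0,-2],"spin":0,"claw":0.1},{"translation":[0,0,-3],"spin":0,"claw":0.1},{"translation":[0,0,-3],"spin":0,"claw":0.1},{"translation":[0,0,-3],"spin":0,"claw":0.1},{"translation":[0,0,-1],"spin":0,"claw":0.1},{"translation":[0,0,0],"spin":1.9,"claw":0.1},{"translation":[0,0,0],"spin":0,"claw":0.1}]'
python3 -c "
from h import *
plan([518.7,42,222],22.3)"
```

```text
[544.29 241.31  14.  ] [45.11  0.31 78.48]
clock: 20.15
tcp_pos: [524.6, 281.8, 220.2]
tcp_rot: [2.606, -1.751, -0.003]
wrist_force: [-0.3, -0.7, -2.4]
grip_width: 27.3
jaw heading -157.79 tilt [-0. -0. -1.] spin -0.09 rows 1.0
translation cm after spin [21.96  9.64 -0.17] per row n= 5.0  j6 -0.3666312570449259 clock 20.15
```

```bash
python3 -m handwheel '[{"translation":[1.2,0.5,0],"spin":0,"claw":0.1},{"translation":[2.5,1.1,0],"spin":0,"claw":0.1},{"translation":[2.5,1.1,0],"spin":0,"claw":0.1},{"translation":[2.5,1.1,0],"spin":0,"claw":0.1},{"translation":[2.5,1.1,0],"spin":0,"claw":0.1},{"translation":[2.5,1.1,0],"spin":0,"claw":0.1},{"translation":[2.5,1.1,0],"spin":0,"claw":0.1},{"translation":[2.5,1.1,0],"spin":0,"claw":0.1},{"translation":[2.0,0.9,0],"spin":0,"claw":0.1},{"translation":[1.2,0.5,0],"spin":0,"claw":0.1},{"translation":[0,0,0],"spin":0,"claw":0.1},{"translation":[0,0,0],"spin":0,"claw":0.1}]'
python3 look.py w14; python3 -c "
from h import *
plan([518.7,42,185],22.3)"
```

```text
clock: 21.35
tcp_pos: [519.2, 43.0, 221.0]
tcp_rot: [2.608, -1.751, -0.001]
wrist_force: [0.8, -0.5, -3.3]
grip_width: 27.1
21.4 [519.32  43.38 221.03] [-0.93 -0.38  0.  ] [ 0.38  0.24 -0.13 -0.   -1.21  0.  ] 27.10919920213417
jaw heading -157.73 tilt [-0.  0. -1.] spin -0.03 rows 1.0
translation cm after spin [0.1  0.11 3.6 ] per row n= 1.0  j6 0.004892430022973109 clock 21.4
```

View pics/w14.png

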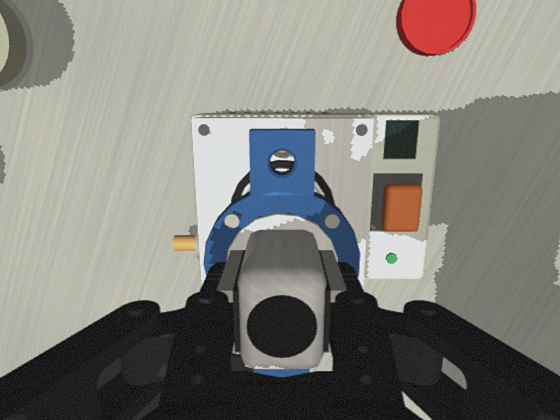

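The head is above the sampler, with its front hole at (282,161). I'll go down to just above the dowel tips and look again.

```bash
python3 -m handwheel '[{"translation":[0.1,0.1,1],"spin":0,"claw":0.1},{"translation":[0,0,2],"spin":0,"claw":0.1},{"translation":[0,0,1.4],"spin":0,"claw":0.1},{"translation":[0,0,0],"spin":0,"claw":0.1},{"translation":[0,0,0],"spin":0,"claw":0.1}]'
python3 look.py w15 dowel_p; python3 -c "
from h import *
i=cv2.imread('pics/w15.png')[90:270,170:450];cv2.imwrite('pics/w15c.png',cv2.resize(i,None,fx=2.8,fy=2.8,interpolation=cv2.INTER_CUBIC))
plan([518.7,42,185],22.3)
i,_=camera('scene');i=i[190:250,235:325,::-1];cv2.imwrite('pics/s15.png',cv2.resize(i,None,fx=7,fy=7,interpolation=cv2.INTER_CUBIC))"
```

```text
clock: 21.9
tcp_pos: [518.8, 42.0, 177.2]
tcp_rot: [2.609, -1.749, -0.0]
wrist_force: [0.0, 0.2, -2.2]
grip_width: 27.2
dowel_p [(0.92, array([534.3,   2.7,  78.5]))]
22.0 [519.41  42.06 178.15] [-0.93 -0.38 -0.  ] [ 0.38  0.27 -0.2   0.   -1.1   0.01] 27.499469600313297
jaw heading -157.71 tilt [ 0.  0. -1.] spin -0.01 rows 1.0
translation cm after spin [-0.02  0.07 -0.68] per row n= 1.0  j6 0.007053008379570468 clock 22.0
```

View pics/w15c.png

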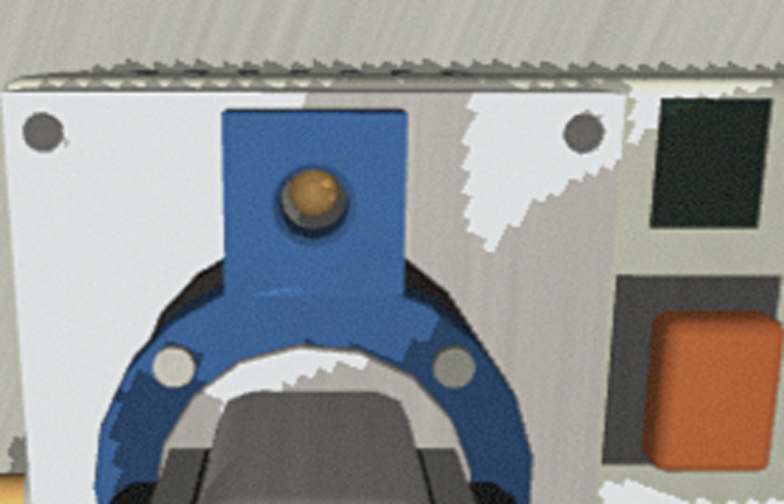

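View pics/s15.png

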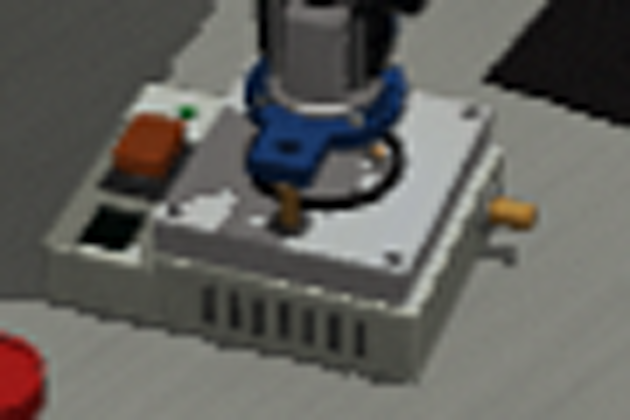

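The crop shows the dowel tip at (313,190) inside the front hole at (313,202), almost in line.

```bash
python3 -c "
from h import *
f=dict(np.load('pics/w15.npz'));M=R.from_rotvec(get_obs()['tcp_rot']).as_matrix();t=np.array([519.41,42.06,178.15])
h=unproj(f,281.8,162.1,z=99.7);d=unproj(f,281.8,157.9,z=79.)
print(h,d,M.T@(h-t),M.T@(d-t))
c=unproj(f,(43/2.8+170),132/2.8+90,z=58);c2=unproj(f,584/2.8+170,132/2.8+90,z=58)
v=c-c2;print('yaw deck edge',np.degrees(np.arctan2(v[1],v[0])), (c+c2)/2)
"
```

```text
[535.99   0.15  99.7 ] [535.48   1.24  79.  ] [45.05  0.68 78.46] [43.84  0.78 99.16]
yaw deck edge 22.37515194442515 [538.18  -5.76  58.  ]
```

```bash
python3 -m handwheel '[{"translation":[-0.1,0,0.3],"spin":0,"claw":0.1},{"translation":[0,0,0.3],"spin":0,"claw":0.1},{"translation":[0,0,0],"spin":0,"claw":0.1},{"translation":[0,0,0],"spin":0,"claw":0.1},{"translation":[0,0,0],"spin":0,"claw":0.1}]'
python3 look.py w16; python3 -c "
from h import *
i=cv2.imread('pics/w16.png')[120:220,220:350];cv2.imwrite('pics/w16c.png',cv2.resize(i,None,fx=5,fy=5,interpolation=cv2.INTER_CUBIC))"
```

```text
clock: 22.55
tcp_pos: [518.5, 42.6, 171.4]
tcp_rot: [2.608, -1.751, 0.0]
wrist_force: [0.0, -0.9, -1.8]
grip_width: 26.9
22.6 [518.55  42.64 171.49] [-0.93 -0.38 -0.  ] [ 0.38  0.28 -0.21  0.   -1.08  0.01] 27.22344541080918
```

View pics/w16c.png

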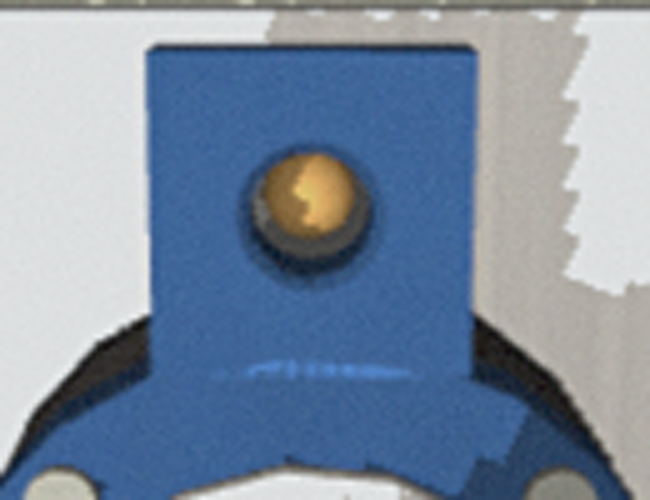

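```bash
python3 -c "
from h import *
f=dict(np.load('pics/w16.npz'));M=R.from_rotvec(get_obs()['tcp_rot']).as_matrix();t=np.array([518.55,42.64,171.49])
h=unproj(f,282,162.1,z=93);d=unproj(f,281.8,159.2,z=78.)
print(M.T@(h-t),M.T@(d-t))
"
```

```text
[45.1   0.1  78.49] [44.12  0.05 93.49]
```

```bash
python3 -m handwheel '[{"translation":[-0.05,0,0.3],"spin":0,"claw":0.1},{"translation":[0,0,0.3],"spin":0,"claw":0.1},{"translation":[0,0,0.3],"spin":0,"claw":0.1},{"translation":[0,0,0],"spin":0,"claw":0.1},{"translation":[0,0,0],"spin":0,"claw":0.1}]'
python3 look.py w17; python3 -c "
from h import *
print(get_obs()['wrist_force'],get_obs()['torque'])
i=cv2.imread('pics/w17.png')[120:220,220:350];cv2.imwrite('pics/w17c.png',cv2.resize(i,None,fx=5,fy=5,interpolation=cv2.INTER_CUBIC))"
```

```text
clock: 23.1
tcp_pos: [518.3, 43.1, 162.2]
tcp_rot: [2.608, -1.751, -0.0]
wrist_force: [-0.3, 1.1, -2.3]
grip_width: 27.1
23.15 [518.34  43.09 162.39] [-0.93 -0.38 -0.  ] [ 0.38  0.29 -0.22  0.   -1.06  0.  ] 27.425632872290876
[-0.24 -0.17 -2.54] [-0.02 -0.   -0.02]
```

View pics/w17c.png

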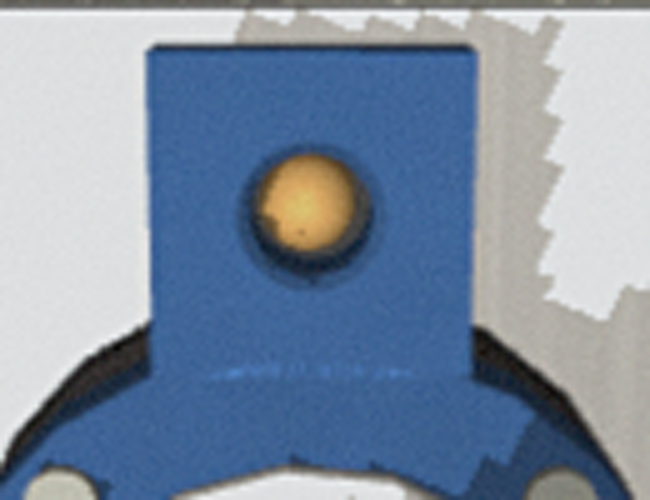

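The dowel has entered the hole with no side force. I'll continue down.

```bash
python3 -m handwheel '[{"translation":[0,0,0.3],"spin":0,"claw":0.1},{"translation":[0,0,0.3],"spin":0,"claw":0.1},{"translation":[0,0,0.3],"spin":0,"claw":0.1},{"translation":[0,0,0.2],"spin":0,"claw":0.1},{"translation":[0,0,0],"spin":0,"claw":0.1},{"translation":[0,0,0],"spin":0,"claw":0.1}]'
python3 -m handwheel '[{"translation":[0,0,0.2],"spin":0,"claw":0.1},{"translation":[0,0,0.2],"spin":0,"claw":0.1},{"translation":[0,0,0],"spin":0,"claw":0.1},{"translation":[0,0,0],"spin":0,"claw":0.1}]' 110
```

```text
clock: 23.75
tcp_pos: [518.3, 43.1, 151.4]
tcp_rot: [2.608, -1.751, 0.0]
wrist_force: [0.5, -0.7, -1.9]
grip_width: 27.0
clock: 24.15
tcp_pos: [518.6, 43.1, 148.1]
tcp_rot: [-2.608, 1.75, -0.001]
wrist_force: [-2.0, 0.4, 4.7]
grip_width: 27.3
```

Now the seal ring is taking load. I'll press on in small steps.

```bash
python3 -m handwheel '[{"translation":[0,0,0.2],"spin":0,"claw":0.1},{"translation":[0,0,0],"spin":0,"claw":0.1},{"translation":[0,0,0],"spin":0,"claw":0.1}]'
python3 -m handwheel '[{"translation":[0,0,0.2],"spin":0,"claw":0.1},{"translation":[0,0,0],"spin":0,"claw":0.1},{"translation":[0,0,0],"spin":0,"claw":0.1}]'
python3 -m handwheel '[{"translation":[0,0,0.2],"spin":0,"claw":0.1},{"translation":[0,0,0],"spin":0,"claw":0.1},{"translation":[0,0,0],"spin":0,"claw":0.1}]'
```

```text
clock: 24.45
tcp_pos: [518.6, 43.1, 146.5]
tcp_rot: [-2.608, 1.75, -0.002]
wrist_force: [-4.0, 0.8, 8.9]
grip_width: 26.9
clock: 24.75
tcp_pos: [518.6, 43.1, 146.5]
tcp_rot: [-2.608, 1.749, -0.003]
wrist_force: [-9.7, 2.1, 22.6]
grip_width: 27.0
clock: 25.05
tcp_pos: [518.5, 43.1, 146.4]
tcp_rot: [-2.608, 1.748, -0.005]
wrist_force: [-14.3, 2.6, 37.2]
grip_width: 26.6
```

The head has hit a hard stop at TCP z 146.5 with the push clearly above the spring force. I'll ease off a little and check with pictures.

```bash
python3 -m handwheel '[{"translation":[0,0,-0.1],"spin":0,"claw":0.1},{"translation":[0,0,0],"spin":0,"claw":0.1},{"translation":[0,0,0],"spin":0,"claw":0.1},{"translation":[0,0,0],"spin":0,"claw":0.1}]'
python3 look.py w18; python3 - <<'E'
from h import *
o=get_obs();print(o['wrist_force'],o['tcp_pos'],R.from_rotvec(o['tcp_rot']).as_matrix()[:,2])
p,_=camera('scene');p=p[:,:,::-1]
a=cv2.resize(p[180:250,230:320],(720,560),interpolation=cv2.INTER_CUBIC);cv2.imwrite('pics/s18.png',a)
a=cv2.resize(p[255:345,140:250],(770,600),interpolation=cv2.INTER_CUBIC);cv2.imwrite('pics/s18t.png',a)
for c in ['scene','top']:
    if c=='top': shot('top','t18')
    for t in ['head','dish','jar_a','spray','flask','culture_box']: print(c,t,[(round(r['conf'],2),np.round(r['centre'],1)) for r in spot_point(c,t)][:4])
f=dict(np.load('pics/w18.npz'));d=f['d']
E
```

```text
clock: 25.45
tcp_pos: [518.6, 43.1, 146.5]
tcp_rot: [-2.608, 1.749, -0.004]
wrist_force: [-13.4, 2.2, 29.8]
grip_width: 26.9
25.5 [518.53  43.13 146.47] [-0.93 -0.38 -0.  ] [ 0.38  0.3  -0.25  0.   -1.02  0.  ] 26.888635172218674
[-13.38   2.45  30.28] [518.53  43.13 146.47] [ 0. -0. -1.]
scene head [(0.83, array([519.1,  41.7,  61.3])), (0.26, array([536. ,   2.1,  82.9]))]
scene dish [(0.89, array([ 581.3, -304.5,    3.6])), (0.87, array([ 496.4, -309.1,    7.2])), (0.73, array([517.3,  41.9,  58.5])), (0.64, array([514.2, 534.1,  -0. ]))]
scene jar_a [(0.8, array([785.8, 126.6,   0.1])), (0.67, array([755.3,  21. ,   3.7])), (0.56, array([517.9, 536.4,   2.4])), (0.27, array([502.5,  80.6,  79.7]))]
scene spray [(0.56, array([ 371.7, -570.1,   -2.9]))]
scene flask [(0.18, array([ 280.7, -395.5,   -2.4]))]
scene culture_box [(0.61, array([ 281.9, -396.7,   -1.9])), (0.36, array([504.1,  79.4,  80.1]))]
top head []
top dish [(0.65, array([ 489.3, -309.8,    2. ])), (0.59, array([787.3, 123.1,  -1.9])), (0.56, array([ 586.8, -299.8,    0.5])), (0.51, array([ 565.7, -123. ,    2.4]))]
top jar_a [(0.91, array([514.6, 531. ,   1.7])), (0.79, array([759.1,  22.6,  -2.5])), (0.63, array([788.7, 124.7,  -2.6]))]
top spray [(0.79, array([ 372.5, -569.4,   -1.2])), (0.73, array([757.9,  22.5,  -5.8]))]
top flask [(0.9, array([ 776.1, -162. ,    3.5]))]
top culture_box [(0.62, array([ 283.5, -388.4,   -3.4]))]
```

View pics/w18.png

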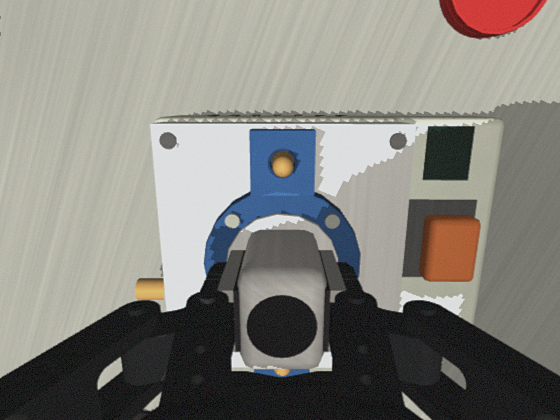

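View pics/s18.png

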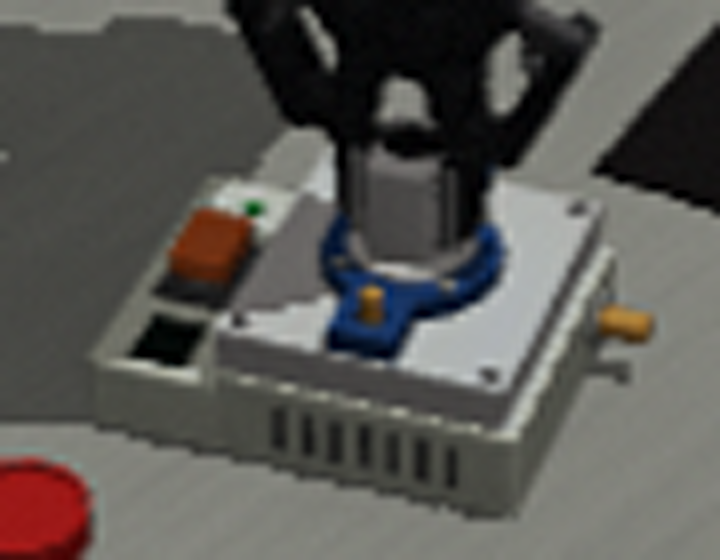

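View pics/s18t.png

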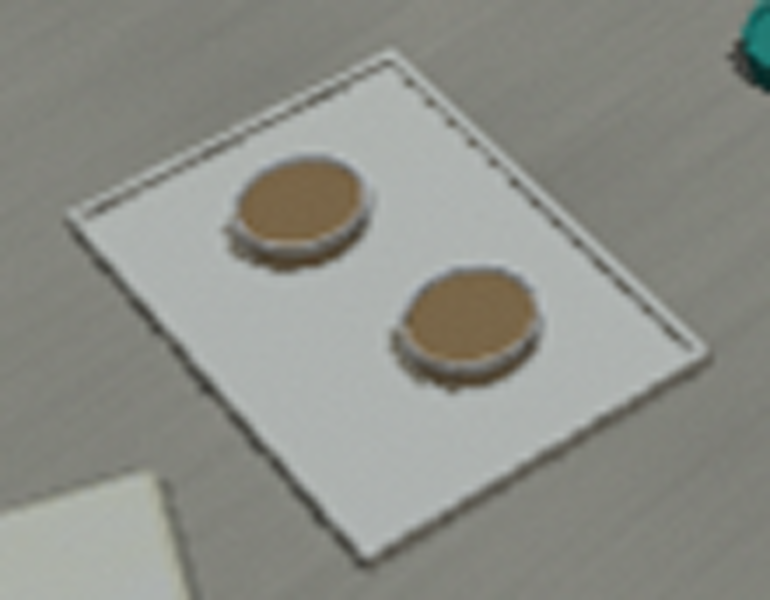

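The pictures show the head flush on the deck, with both dowels standing through its lugs (wrist view (283,165) and (282,371)). Both dishes lie flat in the tray. I'm handing in with the push held at about 30 N.

```bash
python3 -c "
from bench import *
close_job(); o=get_obs();print(o['clock'],o['wrist_force'],o['tcp_pos'])"
```

```text
the job is handed in; nothing more can be done
the job is handed in; nothing more can be done
```

The job was handed in at about 26 s on the robot's clock, with the gripper still holding the head pressed down on the sampler; no verdict is reported.

- **Ejector key and dish:** I pushed the key to its stop (23 N) and the dish popped up, its top about 14 mm above the deck. I carried it level, set it on the tray floor at about x = -45 mm in the tray's frame, eased off the pressure and let go.
- **Head:** I fitted it over both dowels with no noticeable side force and pressed it down to a hard stop at TCP z = 146.5 mm. That is 54 mm above its height on the mat, as expected for a flush fit.
- **Last checks:** The push was about 30 N, the tool was vertical to within about 0.005 rad, and the head looked flush with both dowels showing through its lugs. Both dishes lay flat in the tray. The jars, culture box, flask and bottle showed no sign of having been disturbed, though I did not compare them all with their starting positions.
- **Disagreements:** The wrist force also showed about 13 N sideways while pressing. My estimates of the sampler's centre differed by 1 to 2 mm. The top camera's network did not find the head (the arm hides it), while the scene camera placed it at (519, 42, 61) mm, within its 4 mm accuracy of the target.

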